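# Unhook the chocolate comb and park it in the rest block

### The arm

A 7-joint arm with a two-finger parallel gripper is mounted at the origin on a cart in front of the work surface, level with it; the furniture and walls round the work are solid. World frame = base frame: x ahead of the robot, y to its left, z up, the work surface at z = 0. Lengths are in mm, angles in rad, forces in N, time in s.
With the tool pointing down it reaches from about 350 to 775 mm from the base axis. Payload 3.1 kg.
Tool frame: the origin (TCP) lies on the mounting face of the last link; the fingertips stand 173 mm ahead of it and the grasp point (between the pads) lies 155 mm ahead of it; z points along the fingers, y is the line along which they close (so a half turn about z gives the same grasp; the last joint's range is limited). The gripper opens to 85 mm and grips with 20 to 120 N. Pads are 22 mm wide; open, the fingers measure 114 mm over their backs; the gripper's body (76 mm by 85 mm) begins 54 mm behind the grasp point. The pads swing forward as they close: fully open they stand 13 mm farther back than shut.
Start: joints at [-1.238, 0.311, 0.014, 1.512, -0.004, 1.319, -0.027], TCP at [201.317, 511.844, 404.704] pointing down, gripper open.
Joint ranges: [-2.7, 2.7], [-0.3, 1.91], [-1.27, 1.3], [0.12, 2.57], [-1.44, 4.58], [0.2, 2.03], [-3.05, 3.05]. Speed limits (rad/s): [2.79, 2.79, 3.14, 3.14, 3.14, 3.14, 3.14].

### API

Orientations are given as [roll, pitch, yaw] about the fixed x, y, z axes, in that order (R = Rz(yaw) Ry(pitch) Rx(roll)).
In Python, from plant import bot, camera gives the robot as it stands.
- The arm moves only by the tool step_arm, never from a script. Its arguments are lists of equal length, an entry for each row: "twist": the turn, a rotation vector about the world's x, y, z in units of 2 pi rad (1.0 is 2 pi rad), a list of three; "translation": the shift along the world's x, y, z in units of 500 mm (1.0 is 500 mm), a list of three; "claw": the opening, from 0 (shut) to 1 (fully open). In form: {"twist": [[rx, ry, rz], ...], "translation": [[tx, ty, tz], ...], "claw": [claw, ...]}. A call has 1 to 8 rows; each row is the pose to reach, as a shift and turn from the pose commanded when the call began, turning the shorter way round; what a row does not reach only later rows make up. A row lasts 1/10 s, in which the tool goes at most 50 mm and 8.59 degrees, less where a joint would pass 70% of its speed; a pose out of reach is approached as far as the arm can. A call with a number of a shift or a turn outside -1 to 1 is refused whole. A call with a gripper value outside its range is refused whole. The fingers move at their own pace and stop on an object; the grip force is fixed at half the most. Time passes only in rows, so rows that repeat a pose let the fingers close. It gives the time, the measured TCP pose, the force, the opening and the grip force at its end, in the units of the state.
- bot.state(): the state, without advancing time (a new reading comes with each control period).
- camera(name): name is "scene" or "top" or "wrist"; returns a dict with "img" (480x640x3 uint8, red, green, blue), "z_map" (480x640 float32, mm along the optical axis (not along the pixel's ray), 0 where there is no reading), "intrinsics" (3x3 intrinsics, pixels), "k1" (the pictures are not rectified: a ray, as slopes to the right and down, at radius r is drawn at 1 + k1 r^2 times it, then the intrinsics apply), "R" (3x3) and "t" (3): a world point X has camera coordinates R X + t. Camera axes: x right, y down, z forward; pixel columns grow to the right and rows downward; lengths in mm; the calibration is good to about 2 mm. A picture is of the moment at which its call begins.
- bot.hand_in(): hands the job in; it is judged then, once.
The state is a dict: "t": time; "joints": joint angles; "joint_velocities": joint speeds; "joint_efforts": joint torques, N m; "position": TCP position; "tool_rot": TCP orientation; "ft_force": force on the tool from outside, world axes, zero at the start; "torque": the same for the moment, N m; "opening": finger opening in mm; "gripper_force": force on a finger pad.
Only numpy, scipy, OpenCV 4.12 (cv2) and the standard library are available. Lean on these libraries where they do the work, as an engineer would, in place of code of your own. Each camera call takes 0.05 s, during which the arm holds its last target. There are 200 camera calls.

### The job

Take the toothed chocolate comb off its peg on the hang-up stand: the wire pegs are bent and their tips turn up, so feel your way along the wire and lift the comb just enough to clear the tip without forcing it against the wire. Then lower it gently, teeth down, into the groove of the slotted wooden rest block and let go, leaving the plain scraper hanging on the stand and everything else undisturbed.

Things in the scene. Friction and masses are not known exactly. Their poses are not given: they have to be found in the camera images.
- stand: Fixed stand: wooden base 130 x 250 x 12 mm, two steel posts 158 mm high at x = +32, y = +75 and -75 mm. Origin on the table between the posts; z up; -x is the way its two wire pegs point (towards the robot). The comb hangs on one peg, the scraper on the other (either way round), each 62 mm in front of its post. Over 20 N between comb and peg is forcing it.
- bend_left (a point): Point on the axis of the peg at the stand's +y, 150 mm above the table, where the 6 mm round wire bends. Behind it (to the post) the wire is level; the tools hang there, 12 mm behind this point. In front of it the wire runs on straight for 75 mm along -x, but bent up or down by an unreported angle (0.14 rad down to 0.22 rad up, its own for each peg); it does not give.
- bend_right (a point): The same point on the peg at the stand's -y. At the end of either peg, 75 mm in front of the bend, the wire turns up at right angles to the bent length: the tip's top is 12 mm above the top of the wire there, and its outer face is 78 mm from the bend.
- comb_center (a point): Centre of the toothed comb (the one to take), half-way up. Flat and upright: 8 mm thick along its x, 100 mm wide (y), 134 mm high (z); hanging, its x is along the stand's x. Pale wooden grip 8 mm thick from 12 mm below the centre to the top edge; below it a steel blade 4 mm thick with five square teeth 11 mm wide, 16 mm long. 0.1 to 0.2 kg.
- comb_slot (a point): Centre of the comb's hang slot, 12 mm above the comb's centre on its middle line: 16 mm wide, 22 mm high, straight through the grip. Its upper edge rests on the 6 mm wire, leaving 16 mm of upward play before its lower edge meets the wire from below. Solid wood above the slot: 44 mm to the top.
- scraper_center (a point): Centre of the plain scraper, to be left hanging: same make and slot as the comb, but 76 mm wide and with a straight lower edge.
- rest: Fixed slotted wooden rest block, 70 x 136 mm, 40 mm high, steel lead-in lips to 49 mm. Origin under its centre, z up. Groove along its y through the centre: 8 mm wide (x), 116 mm long (y), floor 10 mm above the table; the lips flare its mouth to about 25 mm. The comb goes in teeth down, either way round: seated, its centre is 77 mm above the table and it may lean a little.
- squeeze_bottle_1: White squeeze bottle with red cap, 52 mm across, 174 mm high; a bystander. Origin at the centre of its underside.
- squeeze_bottle_2: Brown squeeze bottle with white cap, 56 mm across, 185 mm high; a bystander. Origin at the centre of its underside.
- tape_roll: Roll of blue tape lying flat, 100 mm across, 24 mm high; a bystander. Origin at the centre of its underside.
- sample_cup: Small empty steel cup, 66 mm across, 33 mm high; a bystander. Origin at the centre of its underside.
- bark_a: Broken piece of chocolate, 52 x 48 x 12 mm; a bystander. Origin at the centre of its underside.
- bark_b: Broken piece of chocolate, 48 x 46 x 12 mm; a bystander. Origin at the centre of its underside.

How it is judged:
By the outcome, as a careful person would: the job done as asked, in the order asked, and still so for the second after the job is handed in, with the robot touching nothing.
It also fails if it takes over 58 s, if anything falls off the work surface, if the arm or the gripper's body presses on something with over 40 N, if the wrist force passes 120 N, or if a joint passes its speed limit or range.

## Working session

There is one attempt and no reset: what is moved stays moved. The work goes in short steps, Python scripts to look and compute and a tool call to move; the robot and the scene stay as the last step left them, time stands still between calls to the robot, and variables do not carry over. Pictures are saved under pics/ and viewed, at most 10 in all, crops included, and the job is handed in when it is done.

Besides the shell and the picture viewer there is one more tool, called after ">>>" as name(argument=value, ...), one argument or row to a line, values as JSON. step_arm: Moves the arm, as the interface text tells. Its arguments: {"type":"object","properties":{"twist":{"type":"array","items":{"type":"array","items":{"type":"number"}}},"translation":{"type":"array","items":{"type":"array","items":{"type":"number"}}},"claw":{"type":"array","items":{"type":"number"}}},"required":["twist","translation","claw"]}

```bash
mkdir -p pics; cat > h.py <<'E'
import numpy as np, cv2
from plant import bot, camera
def grab(n,save=None):
    c=camera(n)
    if save: cv2.imwrite(f'pics/{save}.png',c['img'][:,:,::-1])
    return c
def rays(c,uv):
    K=c['intrinsics'];uv=np.asarray(uv,float).reshape(-1,2)
    d=np.array([(uv[:,0]-K[0,2])/K[0,0],(uv[:,1]-K[1,2])/K[1,1]]).T
    s=d.copy()
    for _ in range(20): s=d/(1+c['k1']*(s**2).sum(1,keepdims=True))
    return np.c_[s,np.ones(len(s))]
def world(c,uv,z=None):
    "points from depth map (z None) or on plane world z"
    r=rays(c,uv);R=c['R'];t=c['t'];o=-R.T@t
    if z is None:
        u=np.asarray(uv,int).reshape(-1,2);D=c['z_map'][u[:,1],u[:,0]][:,None]
        return (r*D-t)@R
    w=r@R
    return o+w*((z-o[2])/w[:,2])[:,None]
def cloud(c):
    v,u=np.mgrid[0:480,0:640];uv=np.c_[u.ravel(),v.ravel()]
    P=world(c,uv);P[c['z_map'].ravel()==0]=np.nan
    return P.reshape(480,640,3)
E
python3 - <<'E'
from h import *
for n in('scene','top'):
    c=grab(n,n+'0');print(n,c['k1'],(-c['R'].T@c['t']).round(),c['R'][2].round(2))
print(bot.state())
E
```

```text
scene 0.012969210245587011 [-270. -752. 1014.] [ 0.55  0.53 -0.64]
top -0.16243104198099273 [ 218.    9. 1597.] [ 0.21 -0.01 -0.98]
{'t': 0.1, 'joints': array([-1.23771512,  0.31165372,  0.01399934,  1.51289534, -0.00440348,
        1.31920488, -0.02719087]), 'joint_velocities': array([ 0.00085218, -0.00269265,  0.00023419, -0.00266447,  0.00075887,
        0.00197695,  0.00091071]), 'joint_efforts': array([ 6.78693996e-04, -3.80851686e+01,  1.46690723e-01, -2.31243038e+01,
        1.22920444e-02,  8.11166537e-03,  2.27649622e-05]), 'position': array([201.20847262, 511.56748438, 403.72547231]), 'tool_rot': array([-3.13946396e+00,  8.79379723e-05,  2.76689027e+00]), 'ft_force': array([ 0.13209026,  0.74296215, -0.05701808]), 'torque': array([ 0.00579353, -0.02951766, -0.03292874]), 'gripper_force': 0.0, 'opening': 85.70257151907586}
```

View pics/scene0.png

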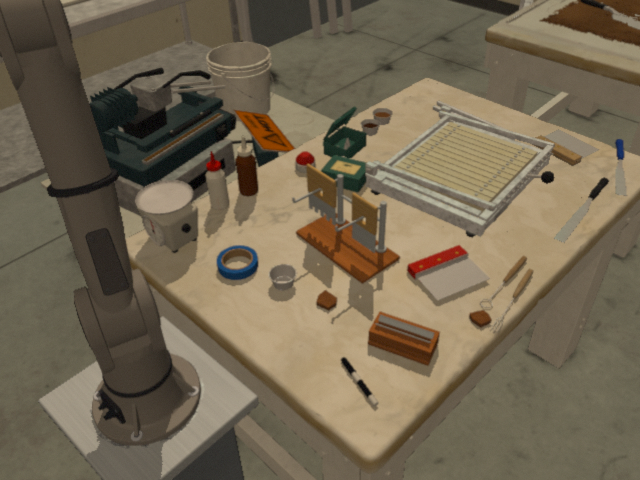

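View pics/top0.png

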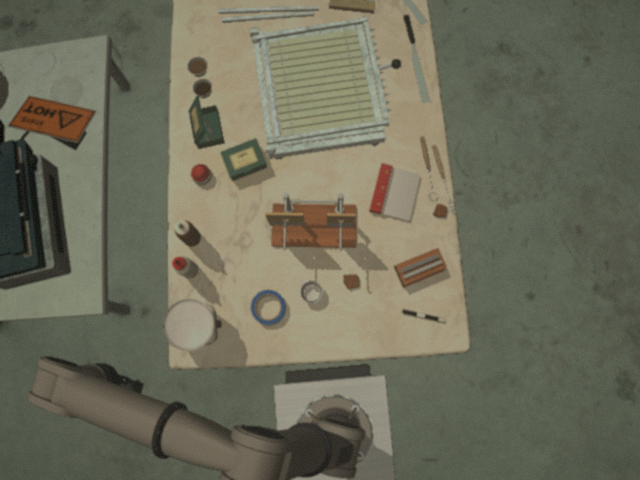

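The scene picture shows the stand at about (350,235) with the tools at (323,190) and (367,212), and the rest at (403,338). The top view shows the wider tool (comb, probably) at (285,217), the other at (340,215), and the rest at (420,268).

```bash
cat > m.py <<'E'
from h import *
for n in('scene','top'):
    c=grab(n);P=cloud(c);hsv=cv2.cvtColor(c['img'],cv2.COLOR_RGB2HSV)
    print(n)
    z=P[...,2]
    # stand region in each img
    win={'scene':(290,405,150,285),'top':(255,370,185,255)}[n]
    rw={'scene':(360,450,300,370),'top':(385,455,240,295)}[n]
    def sub(w):
        u0,u1,v0,v1=w;return P[v0:v1,u0:u1].reshape(-1,3),hsv[v0:v1,u0:u1].reshape(-1,3)
    p,h=sub(win)
    base=p[(abs(p[:,2]-12)<5)&(h[:,1]>110)]
    print('base',len(base),cv2.minAreaRect(base[:,:2].astype(np.float32)),base[:,2].mean())
    up=p[(p[:,2]>165)&(h[:,1]>60)]   # grips above wire
    print('grip n',len(up))
    if len(up)>5:
        _,lab,cen=cv2.kmeans(up[:,:2].astype(np.float32),2,None,(3,50,.1),5,cv2.KMEANS_PP_CENTERS)
        for k in(0,1):
            g=up[lab[:,0]==k];print(len(g),g.mean(0).round(1),np.percentile(g,[2,98],axis=0).round(1).tolist(),cv2.minAreaRect(g[:,:2].astype(np.float32)))
    p,h=sub(rw)
    r=p[(p[:,2]>33)&(p[:,2]<60)];print('rest',len(r),cv2.minAreaRect(r[:,:2].astype(np.float32)),np.percentile(r[:,2],[5,50,95]))
    r=p[(abs(p[:,2]-49)<3)&(h[:,1]<90)];print('lips',len(r),cv2.minAreaRect(r[:,:2].astype(np.float32)) if len(r)>5 else '')
    a=c['img'][win[2]-5:win[3]+5,win[0]-5:win[1]+5];cv2.imwrite(f'pics/z{n}.png',cv2.resize(a[:,:,::-1],None,fx=5,fy=5,interpolation=2)[:600,:800])
    # bottles etc
E
python3 m.py; python3 -c "
import cv2,numpy as np
a=cv2.imread('pics/zscene.png');b=cv2.imread('pics/ztop.png');
a=cv2.resize(a,None,fx=.65,fy=.65);b=cv2.resize(b,(400,int(400*b.shape[0]/b.shape[1])))
H=max(a.shape[0],b.shape[0]);o=np.zeros((H,a.shape[1]+b.shape[1],3),np.uint8);o[:a.shape[0],:a.shape[1]]=a;o[:b.shape[0],a.shape[1]:]=b;cv2.imwrite('pics/z.png',o[:, :800]);print(o.shape)"
```

```text
scene
base 2680 ((684.2109375, 124.12973022460938), (570.0999145507812, 231.84083557128906), 54.51914596557617) 13.01575915399617
grip n 761
400 [590.6  78.3 183.6] [[583.8, 31.7, 165.6], [598.6, 129.5, 199.6]] ((571.8023681640625, 70.73981475830078), (105.87482452392578, 89.0470962524414), 26.566280364990234)
361 [574.9 -69.2 183.8] [[569.5, -106.0, 166.3], [582.7, -29.6, 199.5]] ((548.2424926757812, -77.99286651611328), (98.2821273803711, 73.22962951660156), 19.058937072753906)
rest 1611 ((445.61907958984375, -290.5776062011719), (69.34288024902344, 136.91761779785156), 16.168006896972656) [35.39442101 41.61098394 49.99861468]
lips 187 ((445.75018310546875, -290.2392272949219), (31.131874084472656, 117.83622741699219), 15.74125862121582)
top
base 1852 ((600.739990234375, 5.16888427734375), (245.84320068359375, 127.07926177978516), 84.31465148925781) 12.662013143336333
grip n 387
170 [577.5 -69.2 189.2] [[572.2, -104.5, 166.6], [585.2, -32.1, 201.3]] ((578.611572265625, -68.74580383300781), (73.87633514404297, 10.531662940979004), 84.34162139892578)
217 [592.6  82.3 188.6] [[585.8, 33.2, 165.6], [602.1, 129.9, 203.4]] ((593.922119140625, 81.19611358642578), (100.21231842041016, 10.564709663391113), 83.81513977050781)
rest 900 ((446.35546875, -291.98760986328125), (63.32978439331055, 136.41342163085938), 16.910661697387695) [35.66504589 42.27573671 51.46130514]
lips 120 ((446.173095703125, -292.156494140625), (29.53936767578125, 117.79122161865234), 17.207965850830078)
(390, 806, 3)
```

View pics/z.png

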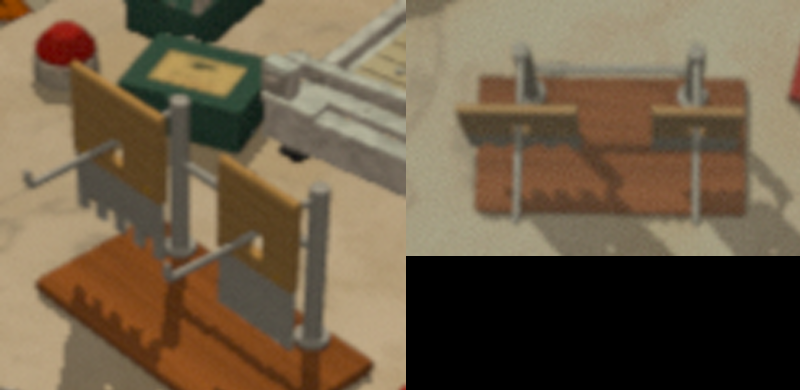

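The left (+y) tool has the teeth, so it is the comb. The peg's tip shows up at about (294,200) in the scene view, with the wire entering the slot at about (320,189). Next I measure the peg line on its vertical plane.

```bash
cat > p.py <<'E'
from h import *
yaw=-0.102; ex=np.array([np.cos(yaw),np.sin(yaw),0]);ey=np.array([-ex[1],ex[0],0])
O=np.array([593.5,81,0])
for n in('scene','top'):
    c=grab(n);P=cloud(c);d=P-O;a=d@ex;b=d@ey
    m=(a>-100)&(a<-7)&(abs(b)<12)&(P[...,2]>120)&(P[...,2]<195)
    v,u=np.nonzero(m);q=np.c_[a[m],b[m],P[m][:,2]]
    print(n,len(u))
    if n=='scene':
        r=rays(c,np.c_[u,v])@c['R'];o=-c['R'].T@c['t']
        w=o+r*(((O-o)@ey)/(r@ey))[:,None]
        q=np.c_[(w-O)@ex,b[m],w[:,2]]
    for s in range(-100,-5,7):
        k=(q[:,0]>=s)&(q[:,0]<s+7)
        if k.sum():print(s+3.5,k.sum(),q[k,1].mean().round(1),q[k,2].mean().round(1),q[k,2].min().round(1),q[k,2].max().round(1))
s=bot.state();print(s['position'],s['tool_rot'])
E
python3 p.py
```

```text
scene 81
-89.5 7 0.9 160.4 152.8 168.5
-82.5 10 -0.0 157.1 149.8 167.0
-75.5 5 -0.7 154.0 151.1 156.8
-68.5 5 -0.1 153.8 151.0 156.7
-61.5 8 1.0 153.6 150.6 156.6
-54.5 5 -2.1 153.4 150.5 156.3
-47.5 5 -0.2 153.3 150.3 156.1
-40.5 5 0.2 153.1 150.2 156.0
-33.5 9 0.2 153.9 150.0 157.4
-26.5 6 1.4 153.4 149.8 157.1
-19.5 6 -0.2 153.3 149.7 156.9
-12.5 7 0.3 157.2 149.5 181.4
-5.5 3 -2.5 164.3 149.3 192.8
top 62
-89.5 2 0.1 170.3 168.5 172.0
-82.5 6 -0.1 156.7 149.1 165.3
-75.5 7 0.5 151.4 147.5 153.5
-68.5 5 -1.1 153.9 145.3 162.0
-61.5 6 -0.6 153.3 150.4 157.5
-54.5 4 -0.6 156.1 153.2 158.3
-47.5 6 -0.2 153.4 151.9 154.8
-40.5 4 -0.1 155.6 153.1 160.6
-33.5 6 0.1 155.0 153.1 158.5
-26.5 4 0.3 155.1 151.0 159.0
-19.5 6 0.7 152.5 151.2 154.5
-12.5 4 0.6 156.5 153.8 158.9
-5.5 2 1.1 151.9 151.1 152.7
[201.28866035 511.76790177 404.32324783] [-3.14081969e+00  5.04020441e-05  2.76688822e+00]
```

>>> step_arm(
  twist=[
    [0, 0, -0.2063],
    [0, 0, -0.2063],
    [0, 0, -0.2063],
    [0, 0, -0.2063],
    [0, 0, -0.2063],
    [0, 0, -0.2063],
    [0, 0, -0.2063],
    [0, 0, -0.2063],
  ],
  translation=[
    [0.784, -0.862, 0],
    [0.784, -0.862, 0],
    [0.784, -0.862, 0],
    [0.784, -0.862, 0],
    [0.784, -0.862, 0],
    [0.784, -0.862, 0],
    [0.784, -0.862, 0],
    [0.784, -0.862, 0],
  ],
  claw=[0.5, 0.5, 0.5, 0.5, 0.5, 0.5, 0.5, 0.5],
)

```text
t: 1.1
position: [471.4, 214.3, 405.0]
tool_rot: [3.141, -0.001, 1.561]
ft_force: [1.1, 0.1, 0.4]
opening: 42.8
gripper_force: 0.0
```

>>> step_arm(
  twist=[
    [0, 0, -0.0146],
    [0, 0, -0.0146],
    [0, 0, -0.0146],
    [0, 0, -0.0146],
    [0, 0, -0.0146],
    [0, 0, -0.0146],
  ],
  translation=[
    [0.244, -0.266, 0],
    [0.244, -0.266, 0],
    [0.244, -0.266, 0],
    [0.244, -0.266, 0],
    [0.244, -0.266, 0],
    [0.244, -0.266, 0],
  ],
  claw=[0.5, 0.5, 0.5, 0.5, 0.5, 0.5],
)

```text
t: 1.7
position: [592.6, 82.5, 404.3]
tool_rot: [-3.141, -0.0, 1.474]
ft_force: [-0.6, 0.8, 0.1]
opening: 42.8
gripper_force: 0.0
```

```bash
cat > w.py <<'E'
import sys
from h import *
s=bot.state();print(s['t'],s['position'].round(1),s['tool_rot'].round(3),s['ft_force'].round(1),s['joints'].round(2))
c=grab('wrist',sys.argv[1]);print((-c['R'].T@c['t']).round(1),c['R'][2].round(2))
yaw=-0.102; ex=np.array([np.cos(yaw),np.sin(yaw),0]);ey=np.array([-ex[1],ex[0],0])
P=cloud(c);m=(P[...,2]>192)&(P[...,2]<203)&(P[...,1]>20)&(P[...,1]<145)&(abs(P[...,0]-593)<30)
p=P[m];print(m.sum(),cv2.minAreaRect(p[:,:2].astype(np.float32)),p.mean(0).round(1))
E
python3 w.py w1
```

```text
1.7 [592.6  82.5 404.3] [-3.141 -0.     1.474] [-0.6  0.8  0.1] [-0.51  0.44  0.5   1.38 -0.21  1.37 -0.1 ]
[600.2 166.3 373. ] [-0.03 -0.32 -0.95]
2924 ((593.9513549804688, 81.47525024414062), (100.808837890625, 7.620136737823486), 84.31392669677734) [594.3  86.5 195.5]
```

View pics/w1.png

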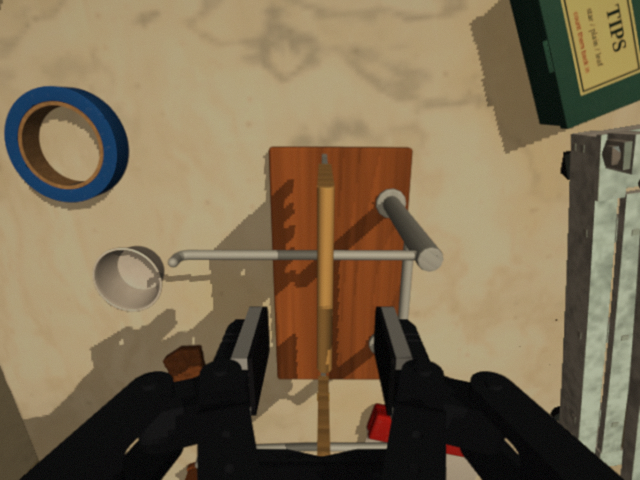

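The wrist view shows the comb's top edge as the vertical strip at column ≈326, midway between the fingers. The peg runs at row ≈256, with its tip at (175,260), almost level. Descending now.

>>> step_arm(
  twist=[
    [0, 0, 0],
    [0, 0, 0],
    [0, 0, 0],
    [0, 0, 0],
    [0, 0, 0],
  ],
  translation=[
    [0.001, -0.001, -0.04],
    [0.001, -0.001, -0.08],
    [0.001, -0.001, -0.12],
    [0.001, -0.001, -0.126],
    [0.001, -0.001, -0.126],
  ],
  claw=[0.5, 0.5, 0.5, 0.5, 0.5],
)

```text
t: 2.25
position: [592.2, 84.3, 341.5]
tool_rot: [-3.14, -0.001, 1.478]
ft_force: [-0.1, 0.5, 0.3]
opening: 42.7
gripper_force: 0.0
```

```bash
cat >> w.py <<'E'
O=np.array([594,81.5,0]);d=P-O;a=d@ex;b=d@ey;z=P[...,2]
m=(a>-95)&(a<-7)&(abs(b)<12)&(z>120)&(z<175)
for s0 in range(-95,-5,9):
    k=m&(a>=s0)&(a<s0+9)
    if k.sum():print(s0+4.5,k.sum(),b[k].mean().round(1),np.percentile(z[k],[5,50,95]).round(1))
E
python3 w.py w2
```

```text
2.25 [592.2  84.3 341.5] [-3.140e+00 -1.000e-03  1.478e+00] [-0.1  0.5  0.3] [-0.5   0.48  0.49  1.49 -0.23  1.24 -0.08]
[599.5 168.1 310.2] [-0.03 -0.32 -0.95]
6677 ((593.63818359375, 86.62025451660156), (54.612953186035156, 80.23213958740234), 25.94942283630371) [594.5  92.5 196. ]
-90.5 158 1.7 [153.9 163.6 165.5]
-81.5 418 1.0 [151.  153.9 164.4]
-72.5 258 1.1 [150.5 152.7 154. ]
-63.5 260 1.1 [150.1 152.5 153.7]
-54.5 258 1.2 [149.6 152.4 153.7]
-45.5 273 1.1 [149.5 152.2 153.6]
-36.5 202 1.5 [149.7 151.9 153.5]
-27.5 268 1.7 [149.4 152.4 174.1]
-18.5 283 1.1 [149.1 151.9 153.2]
-9.5 215 1.2 [148.9 151.7 153.2]
```

>>> step_arm(
  twist=[
    [0, 0, -0.001],
    [0, 0, -0.001],
    [0, 0, -0.001],
  ],
  translation=[
    [0.003, -0.005, -0.002],
    [0.003, -0.005, -0.002],
    [0.003, -0.005, -0.002],
  ],
  claw=[0.5, 0.5, 0.5],
)

```text
t: 2.6
position: [594.7, 79.7, 341.5]
tool_rot: [3.14, -0.0, 1.468]
ft_force: [0.8, 0.9, 0.5]
opening: 42.8
gripper_force: 0.0
```

```bash
python3 w.py w3|head -2
```

```text
2.6 [594.7  79.7 341.5] [ 3.14  -0.     1.468] [0.8 0.9 0.5] [-0.5   0.48  0.49  1.48 -0.23  1.24 -0.08]
[602.9 163.4 310.2] [-0.03 -0.32 -0.95]
```

>>> step_arm(
  twist=[
    [0, 0, 0],
    [0, 0, 0],
    [0, 0, 0],
    [0, 0, 0],
    [0, 0, 0],
    [0, 0, 0],
    [0, 0, 0],
    [0, 0, 0],
  ],
  translation=[
    [0, 0.001, 0],
    [0, 0.001, 0],
    [0, 0.001, 0],
    [0, 0.001, 0],
    [0, 0.001, 0],
    [0, 0.001, 0],
    [0, 0.001, 0],
    [0, 0.001, 0],
  ],
  claw=[0.3, 0.2, 0.1, 0.0, 0, 0, 0, 0],
)

```text
t: 3.45
position: [594.4, 80.5, 340.8]
tool_rot: [-3.142, -0.0, 1.469]
ft_force: [-1.4, -0.3, 0.8]
opening: 6.9
gripper_force: 59.9
```

>>> step_arm(
  twist=[
    [0, 0, 0],
    [0, 0, 0],
    [0, 0, 0],
    [0, 0, 0],
    [0, 0, 0],
  ],
  translation=[
    [0, 0, 0.004],
    [0, 0, 0.008],
    [0, 0, 0.012],
    [0, 0, 0.016],
    [0, 0, 0.016],
  ],
  claw=[0, 0, 0, 0, 0],
)

```text
t: 3.95
position: [594.6, 80.4, 349.0]
tool_rot: [3.141, -0.0, 1.469]
ft_force: [0.0, 0.5, -1.6]
opening: 6.8
gripper_force: 59.5
```

```bash
python3 -c "
from plant import bot
s=bot.state();print(s['position'].round(1),s['tool_rot'].round(3),s['ft_force'].round(2),s['torque'].round(3))"
```

```text
[594.6  80.4 349. ] [ 3.141 -0.     1.469] [ 0.01  0.51 -1.6 ] [-0.009 -0.033 -0.012]
```

>>> step_arm(
  twist=[
    [0, 0, 0],
    [0, 0, 0],
    [0, 0, 0],
    [0, 0, 0],
    [0, 0, 0],
    [0, 0, 0],
  ],
  translation=[
    [-0.02, 0.002, 0],
    [-0.04, 0.004, 0],
    [-0.06, 0.006, 0.001],
    [-0.08, 0.008, 0.001],
    [-0.1, 0.01, 0.001],
    [-0.1, 0.01, 0.001],
  ],
  claw=[0, 0, 0, 0, 0, 0],
)

```text
t: 4.55
position: [542.9, 85.8, 349.3]
tool_rot: [-3.14, -0.001, 1.47]
ft_force: [0.5, -0.5, -1.5]
opening: 6.8
gripper_force: 59.4
```

```bash
cat > k.py <<'E'
# peg profile ahead of the comb, seen by wrist; wire in frame along stand x
import sys
from h import *
yaw=-0.1; ex=np.array([np.cos(yaw),np.sin(yaw),0]);ey=np.array([-ex[1],ex[0],0])
s=bot.state();print(s['position'].round(1),s['tool_rot'].round(3),s['ft_force'].round(2))
print('travel',(s['position']-np.array([594.4,80.5,341]))@ex)
O=np.array([594,81.5,0])
for n in('wrist','scene'):
    c=grab(n,sys.argv[1]+n);P=cloud(c);d=P-O;a=d@ex;b=d@ey;z=P[...,2]
    m=(a>-98)&(a<-12)&(abs(b)<12)&(z>135)&(z<175)
    for s0 in range(-98,-12,6):
        k=m&(a>=s0)&(a<s0+6)
        if k.sum():print(n,s0+3,k.sum(),b[k].mean().round(1),np.percentile(z[k],[5,50,95]).round(1))
E
python3 k.py a
```

```text
[542.9  85.8 349.3] [-3.14e+00 -1.00e-03  1.47e+00] [ 0.53 -0.49 -1.46]
travel -51.72790660021386
wrist -89 164 1.9 [153.7 163.1 165.7]
wrist -83 253 1.4 [151.1 154.1 164.7]
wrist -77 165 1.2 [150.5 152.7 154. ]
wrist -71 166 1.1 [150.4 152.6 153.7]
wrist -65 168 1.1 [150.3 152.4 153.8]
wrist -59 129 1.1 [150.4 152.3 153.8]
wrist -47 60 1.4 [150.3 152.4 153.9]
wrist -41 155 1.3 [150.4 152.2 153.6]
wrist -35 161 1.3 [149.5 152.3 153.3]
wrist -29 168 1.3 [148.5 152.  153.3]
wrist -23 165 1.3 [149.3 152.  153.1]
wrist -17 164 1.2 [149.2 151.8 153. ]
wrist -11 58 1.3 [149.6 151.8 153.2]
scene -89 12 -1.5 [154.2 161.9 168.8]
scene -83 5 -1.8 [151.  155.8 158. ]
scene -77 5 0.3 [150.5 153.2 154.8]
scene -71 3 0.6 [149.7 154.4 156.4]
scene -65 6 -0.5 [151.2 153.4 156.2]
scene -59 7 1.6 [141.4 154.  159.1]
scene -53 54 -0.4 [136.7 154.9 171.4]
scene -47 9 5.8 [138.1 141.6 154.2]
```

View pics/awrist.png

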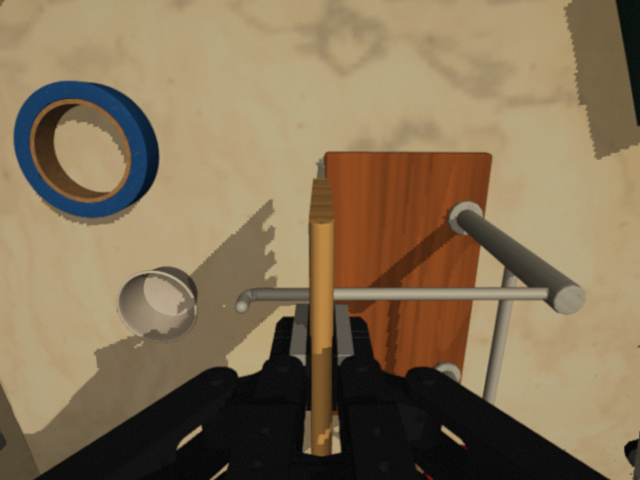

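>>> step_arm(
  twist=[
    [0, 0, 0],
    [0, 0, 0],
    [0, 0, 0],
    [0, 0, 0],
    [0, 0, 0],
    [0, 0, 0],
    [0, 0, 0],
    [0, 0, 0],
  ],
  translation=[
    [-0.02, 0.002, 0],
    [-0.04, 0.004, 0],
    [-0.04, 0.004, 0.002],
    [-0.04, 0.004, 0.004],
    [-0.04, 0.004, 0.006],
    [-0.04, 0.004, 0.008],
    [-0.04, 0.004, 0.01],
    [-0.04, 0.004, 0.01],
  ],
  claw=[0, 0, 0, 0, 0, 0, 0, 0],
)

```text
t: 5.45
position: [524.7, 87.4, 354.4]
tool_rot: [3.141, 0.0, 1.469]
ft_force: [0.2, -0.4, -2.2]
opening: 7.2
gripper_force: 59.4
```

>>> step_arm(
  twist=[
    [0, 0, 0],
    [0, 0, 0],
    [0, 0, 0],
  ],
  translation=[
    [0, 0, 0.001],
    [0, 0, 0.002],
    [0, 0, 0.002],
  ],
  claw=[0, 0, 0],
)

```text
t: 5.75
position: [524.5, 87.4, 355.2]
tool_rot: [3.142, 0.0, 1.469]
ft_force: [-0.8, -0.9, -1.3]
opening: 7.1
gripper_force: 59.4
```

>>> step_arm(
  twist=[
    [0, 0, 0],
    [0, 0, 0],
  ],
  translation=[
    [0, 0, 0.002],
    [0, 0, 0.002],
  ],
  claw=[0, 0],
)

```text
t: 5.95
position: [524.5, 87.4, 356.3]
tool_rot: [3.141, -0.0, 1.469]
ft_force: [-0.2, 0.6, -2.0]
opening: 6.8
gripper_force: 59.4
```

>>> step_arm(
  twist=[
    [0, 0, 0],
    [0, 0, 0],
  ],
  translation=[
    [0, 0, 0.0014],
    [0, 0, 0.0014],
  ],
  claw=[0, 0],
)

```text
t: 6.15
position: [524.5, 87.4, 357.0]
tool_rot: [3.141, -0.0, 1.469]
ft_force: [0.2, 0.6, -1.8]
opening: 7.0
gripper_force: 59.4
```

>>> step_arm(
  twist=[
    [0, 0, 0],
    [0, 0, 0],
  ],
  translation=[
    [0, 0, 0.001],
    [0, 0, 0.001],
  ],
  claw=[0, 0],
)

```text
t: 6.35
position: [524.5, 87.4, 357.5]
tool_rot: [3.141, -0.0, 1.469]
ft_force: [-0.6, 0.6, -0.8]
opening: 7.3
gripper_force: 59.4
```

>>> step_arm(
  twist=[
    [0, 0, 0],
    [0, 0, 0],
  ],
  translation=[
    [0, 0, 0.001],
    [0, 0, 0.001],
  ],
  claw=[0, 0],
)

```text
t: 6.55
position: [524.4, 87.4, 357.7]
tool_rot: [-3.141, 0.0, 1.469]
ft_force: [-0.0, -0.8, -2.6]
opening: 7.1
gripper_force: 59.2
```

>>> step_arm(
  twist=[
    [0, 0, 0],
    [0, 0, 0],
  ],
  translation=[
    [0, 0, 0.001],
    [0, 0, 0.001],
  ],
  claw=[0, 0],
)

```text
t: 6.75
position: [524.4, 87.5, 357.9]
tool_rot: [-3.141, 0.0, 1.469]
ft_force: [0.9, 0.2, -5.8]
opening: 7.4
gripper_force: 58.8
```

>>> step_arm(
  twist=[
    [0, 0, 0],
    [0, 0, 0],
    [0, 0, 0],
    [0, 0, 0],
    [0, 0, 0],
    [0, 0, 0],
  ],
  translation=[
    [0, 0, -0.005],
    [0, 0, -0.005],
    [-0.01, 0.001, -0.005],
    [-0.02, 0.002, -0.005],
    [-0.026, 0.0026, -0.005],
    [-0.026, 0.0026, -0.005],
  ],
  claw=[0, 0, 0, 0, 0, 0],
)

```text
t: 7.35
position: [510.9, 88.9, 356.1]
tool_rot: [-3.141, -0.0, 1.469]
ft_force: [0.4, 0.6, -2.1]
opening: 7.3
gripper_force: 59.4
```

>>> step_arm(
  twist=[
    [0, 0, 0],
    [0, 0, 0],
    [0, 0, 0],
  ],
  translation=[
    [-0.006, 0.0006, 0],
    [-0.012, 0.0012, 0],
    [-0.018, 0.0018, 0],
  ],
  claw=[0, 0, 0],
)

```text
t: 7.65
position: [502.2, 89.7, 355.9]
tool_rot: [-3.142, 0.0, 1.469]
ft_force: [0.4, -0.5, -1.6]
opening: 7.0
gripper_force: 59.4
```

>>> step_arm(
  twist=[
    [0, 0, 0],
    [0, 0, 0],
    [0, 0, 0],
    [0, 0, 0],
    [0, 0, 0],
    [0, 0, 0],
  ],
  translation=[
    [-0.01, 0.001, 0],
    [-0.02, 0.002, 0],
    [-0.04, 0.004, 0],
    [-0.06, 0.006, 0],
    [-0.08, 0.008, 0],
    [-0.08, 0.008, 0],
  ],
  claw=[0, 0, 0, 0, 0, 0],
)

```text
t: 8.25
position: [460.8, 93.9, 355.8]
tool_rot: [-3.14, -0.001, 1.47]
ft_force: [-0.0, 1.3, -0.8]
opening: 6.9
gripper_force: 59.4
```

```bash
cat > r.py <<'E'
import sys
from h import *
s=bot.state();print(s['t'],s['position'].round(1),s['tool_rot'].round(3),s['ft_force'].round(2),s['joints'].round(2))
c=grab('scene',sys.argv[1])
P=cloud(c)
for nm,w in(('bottom',None),):
    m=(P[...,2]>45)&(P[...,2]<215)&(abs(P[...,0]-470)<40)&(abs(P[...,1]-92)<70)
    p=P[m];print(m.sum(),np.percentile(p,[1,50,99],axis=0).round(1).tolist())
cv2.imwrite('pics/'+sys.argv[1]+'c.png',cv2.resize(c['img'][120:380,220:470,::-1],None,fx=2.2,fy=2.2))
E
python3 r.py s3
```

```text
8.25 [460.8  93.9 355.8] [-3.14e+00 -1.00e-03  1.47e+00] [-0.04  1.29 -0.83] [-0.66  0.19  0.5   1.81 -0.1   1.16 -0.23]
1140 [[444.4, 44.2, 81.3], [456.9, 85.4, 151.9], [492.7, 144.1, 213.9]]
```

View pics/s3c.png

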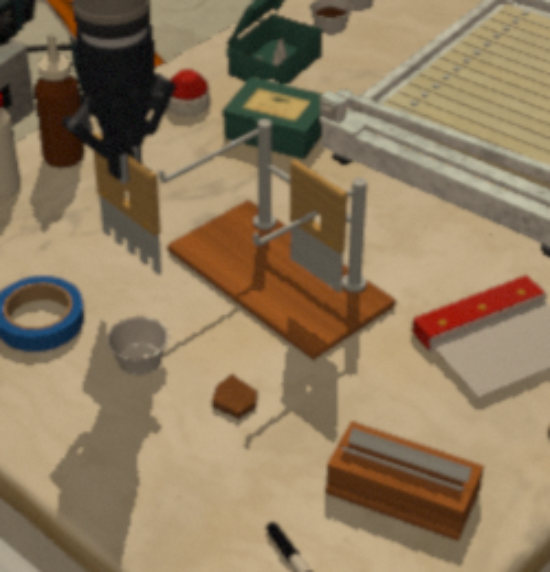

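The comb (crop about (127,205)) is off the peg with its teeth intact below, and the scraper still hangs on its peg at (318,220). The rest is at (405,475). I'll go around the right-hand peg to reach a point above the rest.

>>> step_arm(
  twist=[
    [0, 0, 0],
    [0, 0, 0],
    [0, 0, 0.01],
    [0, 0, 0.02],
    [0, 0, 0.03],
    [0, 0, 0.04],
    [0, 0, 0.05],
    [0, 0, 0.062],
  ],
  translation=[
    [-0.05, -0.05, 0],
    [-0.09, -0.11, 0],
    [-0.1, -0.19, 0],
    [-0.1, -0.27, 0],
    [-0.1, -0.35, 0],
    [-0.09, -0.43, 0],
    [-0.08, -0.51, 0],
    [-0.06, -0.59, 0],
  ],
  claw=[0, 0, 0, 0, 0, 0, 0, 0],
)

```text
t: 9.1
position: [432.3, -203.2, 356.3]
tool_rot: [3.14, 0.0, 1.861]
ft_force: [0.3, 1.0, -1.1]
opening: 6.8
gripper_force: 59.5
```

>>> step_arm(
  twist=[
    [0, 0, 0],
    [0, 0, 0],
    [0, 0, 0],
    [0, 0, 0],
    [0, 0, 0],
  ],
  translation=[
    [0.01, -0.06, 0],
    [0.02, -0.12, 0],
    [0.03, -0.182, 0],
    [0.03, -0.182, 0],
    [0.03, -0.182, 0],
  ],
  claw=[0, 0, 0, 0, 0],
)

```text
t: 9.6
position: [447.4, -293.2, 355.7]
tool_rot: [-3.141, 0.0, 1.857]
ft_force: [-0.1, 0.2, -2.2]
opening: 7.2
gripper_force: 59.5
```

```bash
cat > q.py <<'E'
import sys
from h import *
s=bot.state();print(s['t'],s['position'].round(1),s['tool_rot'].round(3),s['ft_force'].round(2),s['joints'].round(2))
for n in('wrist','scene'):
    c=grab(n,sys.argv[1]+n);P=cloud(c);z=P[...,2]
    hsv=cv2.cvtColor(c['img'],cv2.COLOR_RGB2HSV)
    near=(np.hypot(P[...,0]-446,P[...,1]+291)<90)
    m=near&(abs(z-48)<4)&(hsv[...,1]<90)
    p=P[m];print(n,'lips',m.sum(),cv2.minAreaRect(p[:,:2].astype(np.float32)) if len(p)>5 else '')
    m=near&(z>36)&(z<44)&(hsv[...,1]>100);p=P[m]
    if len(p)>5:print(n,'block top',m.sum(),cv2.minAreaRect(p[:,:2].astype(np.float32)))
    zt=s['position'][2]-341+197
    m=near&(abs(z-zt)<5)&(hsv[...,1]>70)&(hsv[...,2]>60);p=P[m]
    if len(p)>5:print(n,'comb top',m.sum(),cv2.minAreaRect(p[:,:2].astype(np.float32)),p.mean(0))
E
python3 q.py b
```

```text
9.6 [ 447.4 -293.2  355.7] [-3.141  0.     1.857] [-0.1   0.17 -2.17] [-0.02  0.37  0.75  1.65 -0.27  1.22  1.08]
wrist lips 2408 ((445.50927734375, -291.03460693359375), (29.438953399658203, 119.8355941772461), 17.065471649169922)
wrist block top 7903 ((445.6690673828125, -291.53271484375), (62.234527587890625, 136.00714111328125), 17.0756778717041)
wrist comb top 5338 ((451.77099609375, -286.64129638671875), (21.171438217163086, 93.25335693359375), 16.426698684692383) [ 443.4693568  -281.53201071  210.42574848]
scene lips 274 ((445.9593200683594, -290.0297546386719), (31.11872100830078, 118.34098052978516), 17.3971004486084)
scene block top 889 ((444.9388732910156, -291.179443359375), (67.7874984741211, 136.707763671875), 16.757442474365234)
scene comb top 130 ((448.7730407714844, -290.018798828125), (19.464794158935547, 97.75840759277344), 12.211099624633789) [ 447.92683927 -298.33447745  211.13169398]
```

View pics/bwrist.png

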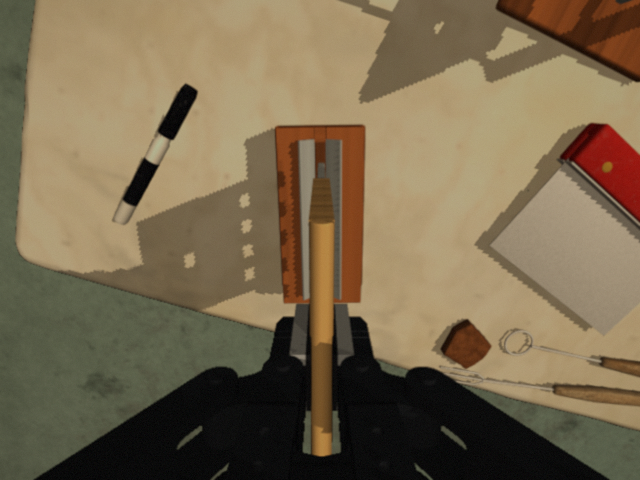

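The wrist view shows the comb blade (column ≈322) over the groove between the lips (columns 299–341), nearly parallel. I'll correct the small offset and lower in steps.

>>> step_arm(
  twist=[
    [0, 0, 0.0015],
    [0, 0, 0.0015],
    [0, 0, 0.0015],
    [0, 0, 0.0015],
  ],
  translation=[
    [-0.003, 0.002, 0],
    [-0.003, 0.002, -0.025],
    [-0.003, 0.002, -0.05],
    [-0.003, 0.002, -0.05],
  ],
  claw=[0, 0, 0, 0],
)

```text
t: 10.1
position: [445.2, -289.9, 328.2]
tool_rot: [-3.138, -0.004, 1.869]
ft_force: [-0.4, 0.6, -2.2]
opening: 6.8
gripper_force: 59.4
```

```bash
cat > g.py <<'E'
import sys
from h import *
s=bot.state();print(s['t'],s['position'].round(1),s['tool_rot'].round(3),s['ft_force'].round(2))
d=np.array([445.6,-291.2])-s['position'][:2];a=0.297
print('to go: rest x',d@[np.cos(a),np.sin(a)],'y',d@[-np.sin(a),np.cos(a)])
c=grab('wrist',sys.argv[1]);cv2.imwrite('pics/'+sys.argv[1]+'c.png',cv2.resize(c['img'][60:300,200:440,::-1],None,fx=2.4,fy=2.4,interpolation=2))
E
python3 g.py g1
```

```text
10.1 [ 445.2 -289.9  328.2] [-3.138 -0.004  1.869] [-0.39  0.59 -2.18]
to go: rest x -0.02899130387923361 y -1.321156194948354
```

View pics/g1c.png

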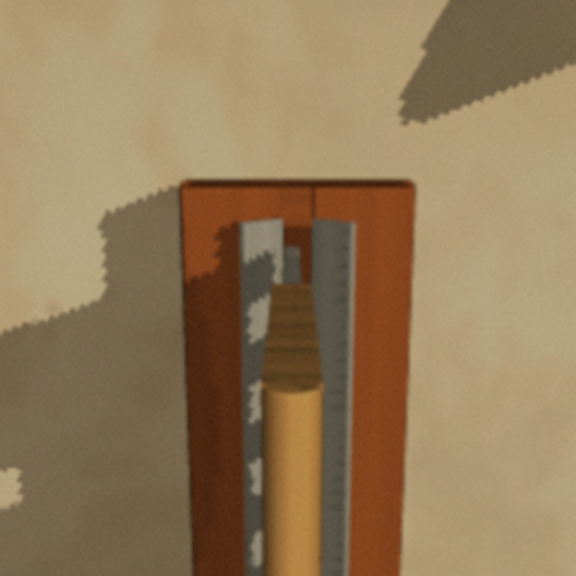

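At crop x≈291 the blade sits about 6 px (≈1.5 mm) left of the groove centre at ≈298, so I'll nudge right and let it settle.

>>> step_arm(
  twist=[
    [0, 0, 0],
    [0, 0, 0],
    [0, 0, 0],
  ],
  translation=[
    [0.002, 0, 0],
    [0.002, 0, 0],
    [0.002, 0, 0],
  ],
  claw=[0, 0, 0],
)

```text
t: 10.45
position: [447.2, -291.6, 331.3]
tool_rot: [3.141, 0.001, 1.868]
ft_force: [-0.7, -0.5, -0.9]
opening: 7.0
gripper_force: 59.4
```

```bash
python3 g.py g2
```

```text
10.45 [ 447.2 -291.6  331.3] [3.141e+00 1.000e-03 1.868e+00] [-0.71 -0.47 -0.88]
to go: rest x -1.377540326478555 y 0.8120363693379163
```

View pics/g2c.png

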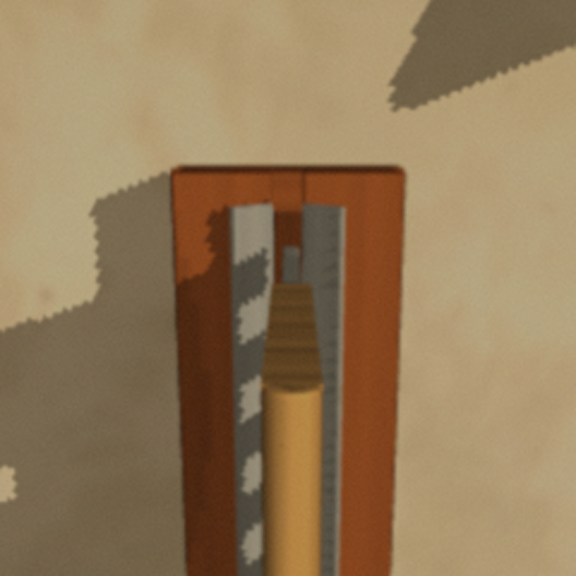

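Blade ≈291 against groove centre ≈288.5, so it is within about 0.6 mm. Lowering slowly.

>>> step_arm(
  twist=[
    [0, 0, 0],
    [0, 0, 0],
    [0, 0, 0],
    [0, 0, 0],
    [0, 0, 0],
    [0, 0, 0],
    [0, 0, 0],
    [0, 0, 0],
  ],
  translation=[
    [-0.001, 0, -0.006],
    [-0.001, 0, -0.012],
    [-0.001, 0, -0.018],
    [-0.001, 0, -0.024],
    [-0.001, 0, -0.03],
    [-0.001, 0, -0.036],
    [-0.001, 0, -0.04],
    [-0.001, 0, -0.04],
  ],
  claw=[0, 0, 0, 0, 0, 0, 0, 0],
)

```text
t: 11.3
position: [446.3, -291.2, 310.5]
tool_rot: [-3.141, -0.001, 1.868]
ft_force: [-0.1, 0.2, -2.4]
opening: 6.9
gripper_force: 59.5
```

>>> step_arm(
  twist=[
    [0, 0, 0],
    [0, 0, 0],
    [0, 0, 0],
    [0, 0, 0],
    [0, 0, 0],
    [0, 0, 0],
  ],
  translation=[
    [0, 0, -0.006],
    [0, 0, -0.012],
    [0, 0, -0.018],
    [0, 0, -0.024],
    [0, 0, -0.026],
    [0, 0, -0.026],
  ],
  claw=[0, 0, 0, 0, 0, 0],
)

```text
t: 11.9
position: [446.4, -291.3, 297.7]
tool_rot: [-3.141, -0.0, 1.868]
ft_force: [0.1, 0.0, -1.0]
opening: 6.5
gripper_force: 59.5
```

No lateral force, so it is in the groove. About 10 mm remain.

>>> step_arm(
  twist=[
    [0, 0, 0],
    [0, 0, 0],
    [0, 0, 0],
    [0, 0, 0],
    [0, 0, 0],
  ],
  translation=[
    [0, 0, -0.004],
    [0, 0, -0.008],
    [0, 0, -0.012],
    [0, 0, -0.016],
    [0, 0, -0.016],
  ],
  claw=[0, 0, 0, 0, 0],
)

```text
t: 12.4
position: [446.3, -291.2, 289.5]
tool_rot: [-3.141, -0.001, 1.868]
ft_force: [0.9, 0.5, -1.9]
opening: 6.7
gripper_force: 59.5
```

>>> step_arm(
  twist=[
    [0, 0, 0],
    [0, 0, 0],
    [0, 0, 0],
  ],
  translation=[
    [0, 0, -0.001],
    [0, 0, -0.002],
    [0, 0, -0.002],
  ],
  claw=[0, 0, 0],
)

```text
t: 12.7
position: [446.5, -291.4, 288.9]
tool_rot: [3.142, 0.0, 1.868]
ft_force: [0.1, -0.6, -2.7]
opening: 6.9
gripper_force: 59.5
```

>>> step_arm(
  twist=[
    [0, 0, 0],
    [0, 0, 0],
  ],
  translation=[
    [0, 0, -0.001],
    [0, 0, -0.001],
  ],
  claw=[0, 0],
)

```text
t: 12.9
position: [446.4, -291.3, 288.4]
tool_rot: [-3.142, -0.0, 1.868]
ft_force: [-0.7, 0.4, -1.1]
opening: 6.8
gripper_force: 59.5
```

>>> step_arm(
  twist=[
    [0, 0, 0],
    [0, 0, 0],
  ],
  translation=[
    [0, 0, -0.001],
    [0, 0, -0.001],
  ],
  claw=[0, 0],
)

```text
t: 13.1
position: [446.5, -291.4, 288.0]
tool_rot: [3.141, 0.0, 1.868]
ft_force: [-0.7, 0.6, -1.5]
opening: 7.4
gripper_force: 59.6
```

>>> step_arm(
  twist=[
    [0, 0, 0],
    [0, 0, 0],
  ],
  translation=[
    [0, 0, -0.001],
    [0, 0, -0.001],
  ],
  claw=[0, 0],
)

```text
t: 13.3
position: [446.5, -291.4, 287.9]
tool_rot: [3.141, 0.0, 1.868]
ft_force: [-2.4, 1.0, 2.8]
opening: 7.2
gripper_force: 60.3
```

>>> step_arm(
  twist=[
    [0, 0, 0],
    [0, 0, 0],
  ],
  translation=[
    [0, 0, -0.001],
    [0, 0, -0.001],
  ],
  claw=[0, 0],
)

```text
t: 13.5
position: [446.6, -291.5, 287.9]
tool_rot: [3.141, 0.0, 1.868]
ft_force: [-1.5, 2.3, 6.3]
opening: 6.7
gripper_force: 60.9
```

It touched the floor of the groove at the predicted height (TCP 287.9), so the comb is seated. Releasing.

>>> step_arm(
  twist=[
    [0, 0, 0],
    [0, 0, 0],
    [0, 0, 0],
    [0, 0, 0],
    [0, 0, 0],
    [0, 0, 0],
    [0, 0, 0],
    [0, 0, 0],
  ],
  translation=[
    [0, 0, 0.001],
    [0, 0, 0.001],
    [0, 0, 0.001],
    [0, 0, 0.001],
    [0, 0, 0.001],
    [0, 0, 0.001],
    [0, 0, 0.001],
    [0, 0, 0.001],
  ],
  claw=[0, 0.1, 0.15, 0.2, 0.3, 0.4, 0.5, 0.5],
)

```text
t: 14.3
position: [446.5, -291.4, 287.4]
tool_rot: [3.142, 0.0, 1.868]
ft_force: [-0.2, -0.1, -0.2]
opening: 42.5
gripper_force: 0.0
```

>>> step_arm(
  twist=[
    [0, 0, 0],
    [0, 0, 0],
    [0, 0, 0],
    [0, 0, 0],
    [0, 0, 0],
    [0, 0, 0],
    [0, 0, 0],
    [0, 0, 0],
  ],
  translation=[
    [0, 0, 0.02],
    [0, 0, 0.04],
    [0, 0, 0.06],
    [0, 0, 0.1],
    [0, 0, 0.14],
    [0, 0, 0.2],
    [0, 0, 0.2],
    [0, 0, 0.2],
  ],
  claw=[0.5, 0.5, 0.5, 0.5, 0.5, 0.5, 0.5, 0.5],
)

```text
t: 15.1
position: [446.5, -291.6, 388.8]
tool_rot: [3.139, 0.002, 1.868]
ft_force: [-0.2, 0.6, -0.0]
opening: 42.5
gripper_force: 0.0
```

```bash
python3 - <<'E'
from h import *
print(bot.state()['position'],bot.state()['ft_force'])
c=grab('scene','f');P=cloud(c)
m=(np.hypot(P[...,0]-446,P[...,1]+291)<75)&(P[...,2]>100)&(P[...,2]<160)
p=P[m];print(m.sum(),np.percentile(p,[1,50,99],axis=0).round(1).tolist())
cv2.imwrite('pics/fc.png',cv2.resize(c['img'][140:380,260:480,::-1],None,fx=2.4,fy=2.4))
E
```

```text
[ 446.52999188 -291.64210369  388.77696518] [-0.19441606  0.64418654 -0.04625564]
876 [[427.9, -338.0, 100.7], [444.2, -291.7, 126.3], [460.5, -244.0, 147.2]]
```

View pics/fc.png

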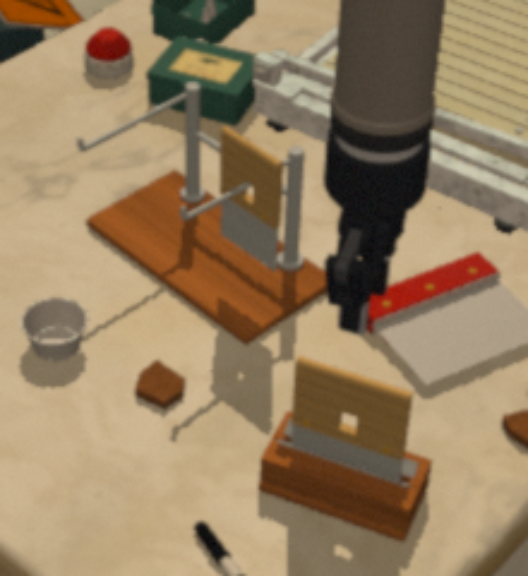

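The comb stands seated in the rest at crop (350,425), top at about 145 mm as expected. The scraper still hangs at (250,195), and the gripper is clear.

```bash
python3 -c "
from plant import bot
print(bot.hand_in())"
```

```text
the job is handed in; nothing more can be done
None
```

The comb is off its peg and seated teeth down in the rest block's groove, the scraper is still hanging on the stand, and the job is handed in at about 15 s of the 58 s allowed.

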